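Take the cleaned headset cup out of the dust box

TASK

A cleaned headset cup is waiting on one of the two pedestals inside the dust box on the bench. Reach down through the round port above it without knocking the box, lift the cup off its pedestal and out, and set it down the right way up in the empty steel tray, lowering it to the tray's floor before you let go. Leave the black bearing ring on the other pedestal where it is.

Things in the scene. Friction and masses are not known exactly. Their poses are not given: they have to be found in the camera images.
- headset_cup: The part to take: a bicycle headset cup, a plain silver ring with a black rubber seal on top, 41 mm across, 16 mm high, about 45 g. Grip the outer wall from any side; its firm part is the lower 13 mm, 40 mm across. It stands upright and loose on one of the two pedestals in the dust box, either one. Origin: centre of its underside; z points up out of the seal side.
- bearing_ring: A black bearing ring, 38 mm across, 9 mm high, loose on the other pedestal of the dust box; to be left there. Origin: centre of its underside.
- dust_box: A fixed, closed bench enclosure of grey sheet metal with clear windows, 220 mm (its x) by 380 mm (its y), 150 mm high. Its flat roof is 6 mm thick, upper face 150 mm above the bench, with two round ports of 150 mm diameter side by side along its y; their black rubber rims stand 3 mm proud. Origin: centre of its underside, on the bench; z up.
- port_left (a point): Centre of the port at +90 mm along the box's y, level with the roof's upper face. Straight below it stands a dark steel pedestal: round top 30 mm across, 117 mm above the bench (33 mm below this point), stem 20 mm thick. The part stands within 5 mm of the pedestal's centre.
- port_right (a point): Centre of the other port, at -90 mm along the box's y, level with the roof's upper face, with the same pedestal straight below it.
- parts_tray: An empty open steel tray, fixed on the bench to the left of the dust box, 150 mm (its x) by 130 mm (its y), 20 mm high, walls and floor 3 mm thick. Origin: centre of its underside; z up.

How it is judged:
On the way, in this order (a step that is already met when the one before it is completed fails the run):
1. the headset cup is held clear above the roof of the dust box (height (world z) of headset_cup above 0.155 m and contact force between the fingers and headset_cup above 0.3 N), for 0.1 s.
2. the cup is lowered, still held, to within 15 mm of the tray's floor (x of headset_cup in the frame of parts_tray between -0.06 and 0.06 m and y of headset_cup in the frame of parts_tray between -0.05 and 0.05 m and z of headset_cup in the frame of parts_tray below 0.018 m and contact force between the fingers and headset_cup above 0.3 N), for 0.1 s.
At the end, for the whole second after the job is handed in: The headset cup lies in the tray, flat on its floor (underside within 7 mm of it), its centre within 60 mm (tray x) and 50 mm (tray y) of the tray's centre, right way up within 10 degrees, released and at rest; the bearing ring is within 12 mm of where it started (x of headset_cup in the frame of parts_tray between -0.06 and 0.06 m and y of headset_cup in the frame of parts_tray between -0.05 and 0.05 m and z of headset_cup in the frame of parts_tray between -0.002 and 0.01 m and angle between headset_cup's own z axis and vertical below 0.17 rad and linear speed of headset_cup below 0.02 m/s and contact force between the fingers and headset_cup below 0.1 N and distance of bearing_ring from where it was at the start of the episode below 0.012 m); the robot touches nothing.
It fails at once if the robot knocks or presses on the dust box with more than 25 N (contact force between any of the fingers, the arm and dust_box above 25 N).
It fails at once if the bearing ring is moved more than 12 mm (distance of bearing_ring from where it was at the start of the episode above 0.012 m).
It also fails if it takes over 40 s, if anything falls off the work surface, if the arm or the gripper's body presses on something with over 40 N, if the wrist force passes 120 N, or if a joint passes its speed limit or range.

ROBOT

A 6-joint arm with a two-finger parallel gripper is mounted at the origin on a cart in front of the work surface, level with it; the furniture and walls round the work are solid. World frame = base frame: x ahead of the robot, y to its left, z up, the work surface at z = 0. Lengths are in m, angles in rad, forces in N, time in s.
With the tool pointing down it reaches from about 0.15 to 0.775 m from the base axis. Payload 6.1 kg.
Tool frame: the origin (TCP) lies midway between the tips of the shut fingers; the grasp point (between the pads) lies 19 mm behind it; z points along the fingers, y is the direction in which the jaws open and shut (so a half turn about z gives the same grasp; the last joint's range is limited). The gripper opens to 85 mm and grips with 20 to 120 N. Pads are 22 mm wide; open, the fingers measure 114 mm over their backs; the gripper's body (76 mm by 85 mm) begins 54 mm behind the grasp point. The pads swing forward as they close: fully open they stand 13 mm farther back than shut.
Start: joints at [-1.243, 0.126, -0.04, 1.405, 0, 1.571], TCP at [0.169, -0.497, 0.231] pointing down, gripper open.
Joint ranges: [-2.72, 2.72], [-0.95, 1.95], [-1.27, 1.35], [-1.78, 2.02], [-1.46, 1.47], [-3.14, 3.14]. Speed limits (rad/s): [2.39, 2.39, 3.01, 3.14, 3.14, 3.14].

INTERFACE

Orientations are given as a unit quaternion [w, x, y, z].
In Python, from station import * gives the robot as it stands.
- The arm moves only by the shell command python3 -m inch 'ROWS' [FORCE]. ROWS is JSON, a list of rows, each a list of 5 numbers: the closure in counts, from 0 (fully open) to 255 (shut), then the shift along the tool's x, y, z in units of 25 cm (1.0 is 25 cm), then the turn about the tool's z in units of pi/4 rad (1.0 is pi/4 rad). A call has 1 to 20 rows; each row shifts and turns the pose as measured when the row begins, along the tool's axes as they then stand; what a row does not reach is not made up. A row lasts 1/10 s, in which the tool goes at most 50 mm and 8.59 degrees, less where a joint would pass 70% of its speed; a pose out of reach is approached as far as the arm can. A call with a number of a shift or a turn outside -1 to 1 is refused whole. A call with a gripper value outside its range is refused whole. The fingers move at their own pace and stop on an object; FORCE is the grip in N (left out, the last holds). Time passes only in rows, so rows that do not move let the fingers close. It gives the time, the measured TCP pose, the force and the opening at its end, in the units of the state.
- observe(): the state, without advancing time (a new reading comes with each control period).
- snapshot(name): name is "scene" or "top"; returns a dict with "img" (480x640x3 uint8, red, green, blue), "depth" (480x640 float32, m along the optical axis (not along the pixel's ray), 0 where there is no reading), "intrinsics" (3x3 intrinsics, pixels), "R" (3x3) and "t" (3): a world point X has camera coordinates R X + t. Camera axes: x right, y down, z forward; pixel columns grow to the right and rows downward; lengths in m; the calibration is good to about 2 mm. A picture is of the moment at which its call begins.
- finish_job(): hands the job in, once; it reports no verdict.
Trained networks look in the newest picture that a camera, given by its name, has taken for a name from the list of things; names that differ only in an ending like _2 or _b are one class to them, and where a whole thing is asked for, a point or a joint stands for the part that bears it (a point fixed in the world has none). Each returns a list of dicts, best first, with "p" (0 to 1); they miss things now and then, are a little off and sometimes report something else, mostly with a low value. They report only what shows in the picture. A call takes as long as a camera call.
- recognise(camera, name): "uv" ([column, row] in pixels, amid what is visible of it).
- masks_of(camera, name): "mask" (480x640 bool, what is visible of it) and "uv" ([column, row] in pixels, amid what is visible of it).
- spot_point(camera, name): "uv" ([column, row] in pixels: a listed point, or the origin of a listed thing).
The state is a dict: "clock": time; "qpos": joint angles; "joint_vel": joint speeds; "joint_torque": joint torques, N m; "tcp_pos": TCP position; "eef_rot": TCP orientation; "wrist_force": force on the tool from outside, world axes, zero at the start; "ft_torque": the same for the moment, N m; "finger_gap": finger opening in m.
Only numpy, scipy, OpenCV 4.12 (cv2) and the standard library are available. Lean on these libraries where they do the work, as an engineer would, in place of code of your own. Each camera call takes 0.05 s, during which the arm holds its last target.

## Working session

There is one attempt and no reset: what is moved stays moved. The work goes in short steps, Python scripts to look and compute and a shell command to move; the robot and the scene stay as the last step left them, time stands still between calls to the robot, and variables do not carry over. Pictures are saved under pics/ and viewed, and the job is handed in when it is done.

```bash
mkdir -p pics; ls; cat > h.py <<'E'
from station import *
import numpy as np, cv2
def world(s,uv,d):
    K=np.array(s["intrinsics"]);R=np.array(s["R"]);t=np.array(s["t"])
    c=np.linalg.inv(K)@np.array([uv[0],uv[1],1.])*d
    return R.T@(c-t)
def onz(s,uv,z):
    K=np.array(s["intrinsics"]);R=np.array(s["R"]);t=np.array(s["t"])
    r=R.T@(np.linalg.inv(K)@np.array([uv[0],uv[1],1.])); o=-R.T@t
    return o+r*(z-o[2])/r[2]
E
python3 - <<'E'
from h import *
print(observe())
for c in ["scene","top"]:
    s=snapshot(c); cv2.imwrite(f"pics/{c}0.png",s["img"][:,:,::-1])
    print(c, -np.array(s["R"]).T@s["t"], np.array(s["R"])[2])
    for n in ["headset_cup","bearing_ring","dust_box","parts_tray"]:
        for m in masks_of(c,n)[:2]:
            k=m["mask"]; ys,xs=np.nonzero(k); d=s["depth"][k]; d=d[d>0]
            P=[world(s,(x,y),s["depth"][y,x]) for y,x in zip(ys,xs) if s["depth"][y,x]>0]
            P=np.array(P) if P else np.zeros((1,3))
            print(n,round(m["p"],2),np.round(m["uv"]),k.sum(),P.min(0).round(3),P.max(0).round(3),np.median(P,0).round(3))
    for n in ["headset_cup","bearing_ring","dust_box","parts_tray","port_left","port_right"]:
        for m in spot_point(c,n)[:2]:
            z=dict(headset_cup=.117,bearing_ring=.117,dust_box=0,parts_tray=0).get(n,.15)
            print(' pt',n,round(m["p"],2),np.round(m["uv"],1),onz(s,m["uv"],z).round(4))
E
```

```text
pics
{'clock': 0.0, 'qpos': array([-1.24300482e+00,  1.26370251e-01, -4.06548268e-02,  1.40541256e+00,
       -4.56969417e-06,  1.57080242e+00]), 'joint_vel': array([ 0.00075155, -0.00139241, -0.00142034,  0.00034406, -0.0009228 ,
        0.00198982]), 'joint_torque': array([-2.34187073e-04, -4.35912430e+01,  3.52925420e+01,  1.72530860e-02,
        2.67495687e-05,  1.12561160e-06]), 'tcp_pos': array([ 0.1688839 , -0.49663517,  0.23051217]), 'eef_rot': array([-8.09282692e-04,  9.86599293e-01,  1.63159924e-01, -1.36156943e-04]), 'wrist_force': array([ 0.65567301,  0.15065222, -1.04328474]), 'ft_torque': array([0.01453229, 0.03018425, 0.02966275]), 'finger_gap': 0.08534844218802382}
scene [0.13284048 0.82114413 0.88984954] [ 0.3856818  -0.61219197 -0.69026846]
headset_cup 0.55 [304. 196.] 268 [0.632 0.043 0.117] [0.673 0.083 0.138] [0.652 0.066 0.129]
bearing_ring 0.42 [340. 158.] 169 [ 0.64  -0.133  0.111] [ 0.678 -0.093  0.133] [ 0.659 -0.112  0.126]
dust_box 0.69 [301. 198.] 282 [ 0.632 -0.052  0.008] [0.749 0.083 0.138] [0.652 0.066 0.129]
dust_box 0.59 [321. 195.] 20831 [ 0.539 -0
[... 1004 characters left out ...]
2 -0.268 -0.003] [0.815 0.168 0.158] [ 0.667 -0.025  0.148]
dust_box 0.44 [186. 252.] 5917 [ 0.499  0.301 -0.007] [0.656 0.446 0.027] [0.578 0.374 0.003]
parts_tray 0.63 [414. 204.] 32367 [ 0.542 -0.271 -0.006] [0.82  0.179 0.158] [ 0.667 -0.025  0.147]
parts_tray 0.59 [188. 252.] 6036 [ 0.498  0.301 -0.006] [0.662 0.45  0.027] [0.578 0.374 0.003]
 pt headset_cup 0.77 [360.8 204.5] [0.6557 0.0604 0.117 ]
 pt bearing_ring 0.77 [464.4 203.5] [ 0.6613 -0.112   0.117 ]
 pt dust_box 0.83 [401.3 214.1] [ 0.6599 -0.0221  0.    ]
 pt parts_tray 0.66 [186.3 251.9] [0.5802 0.3746 0.    ]
 pt port_left 0.87 [358.9 198.8] [0.6592 0.0656 0.15  ]
 pt port_right 0.61 [472.7 203.8] [ 0.6551 -0.1177  0.15  ]
```

View pics/top0.png

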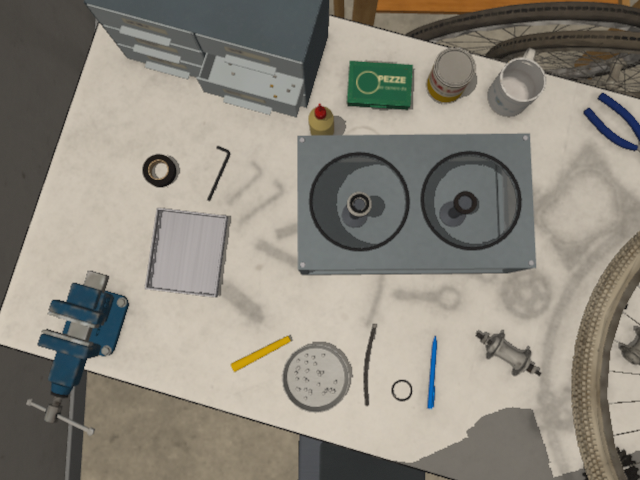

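View pics/scene0.png

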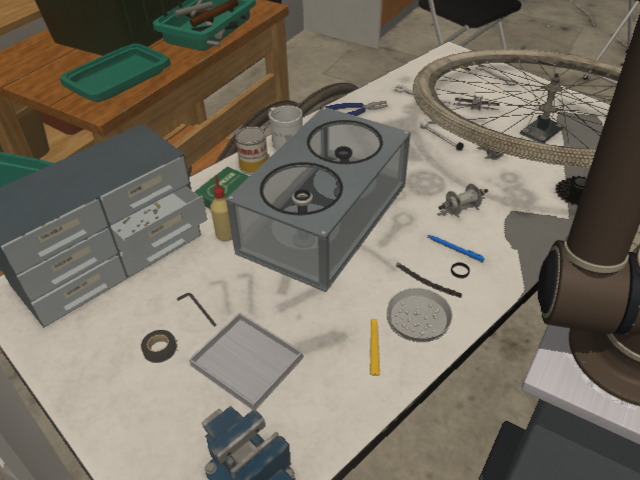

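```bash
python3 - <<'E'
from h import *
for c in ["top","scene"]:
    s=snapshot(c); m=masks_of(c,"headset_cup")[0]
    k=m["mask"]; ct=max(cv2.findContours(k.astype(np.uint8),0,1)[0],key=cv2.contourArea)
    e=cv2.fitEllipse(ct); print(c,e,onz(s,e[0],.133),onz(s,e[0],.125),onz(s,e[0],.128))
    D=s["depth"];v,u=np.mgrid[0:480,0:640]
    K=np.array(s["intrinsics"]);R=np.array(s["R"]);t=np.array(s["t"])
    P=(np.stack([(u-K[0,2])/K[0,0]*D,(v-K[1,2])/K[1,1]*D,D],-1)-t)@R
    ok=(D>0)&(P[...,2]>.122)&(np.hypot(P[...,0]-.653,P[...,1]-.065)<.035)&(P[...,2]<.14)
    Q=P[ok];print(ok.sum(),Q.min(0),Q.max(0),(np.percentile(Q,2,0)+np.percentile(Q,98,0))/2)
    rf=(D>0)&(P[...,2]>.14)&(P[...,2]<.165)&(P[...,0]>.45)&(P[...,1]<.25)&(P[...,1]>-.3)
    r=cv2.minAreaRect(P[rf][:,:2].astype(np.float32)); print("roof",r,np.median(P[rf][:,2]))
    tr=(P[...,2]>.012)&(P[...,2]<.03)&(P[...,1]>.25)&(P[...,1]<.5)&(P[...,0]>.45)&(P[...,0]<.7)&(D>0)
    print("tray",cv2.minAreaRect(P[tr][:,:2].astype(np.float32)))
    im=cv2.resize(s["img"][150:260,320:500,::-1] if c=="top" else s["img"][110:230,260:400,::-1],None,fx=4,fy=4,interpolation=2); cv2.imwrite(f"pics/{c}z.png",im)
E
```

```text
top ((358.87237548828125, 203.62965393066406), (24.13169288635254, 24.607694625854492), 115.4566879272461) [0.65430406 0.06458241 0.133     ] [0.65572016 0.06412493 0.125     ] [0.65518913 0.06429648 0.128     ]
359 [0.63452037 0.04571495 0.12201774] [0.67562053 0.08397255 0.13536276] [0.65481421 0.06489229 0.12849579]
roof ((0.7014154195785522, -0.010700047016143799), (0.6467913389205933, 0.4222182333469391), 16.628402709960938) 0.14954606808621584
tray ((0.551531970500946, 0.38955146074295044), (0.1748180240392685, 0.2553877532482147), 72.02572631835938)
scene ((300.87493896484375, 197.90000915527344), (13.92564868927002, 18.648487091064453), 90.83808135986328) [0.65003535 0.07193181 0.133     ] [0.65550217 0.06401253 0.125     ] [0.65345211 0.06698226 0.128     ]
244 [0.63174517 0.04373873 0.12209449] [0.67307592 0.08435377 0.13803374] [0.65223666 0.06540989 0.1292677 ]
roof ((1.1984920501708984, -0.025034785270690918), (1.4952480792999268, 0.5497936606407166), 0.0003868236381094903) 0.1513480513861179
tray ((0.5669171810150146, 0.3805321753025055), (0.16012312471866608, 0.24638517200946808), 79.72874450683594)
```

View pics/topz.png

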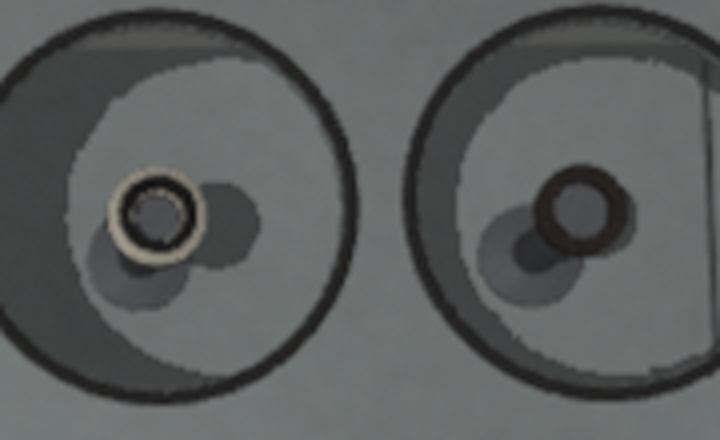

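```bash
python3 -m inch '[[0,0,0,-0.1,0],[0,0,0,-0.1,0],[0,0,0,-0.1,0],[0,0,0,0,-0.16],[0,0,0,0,-0.16],[0,0,0,0,-0.16],[0,0,0,0,-0.16],[0,0,0,0,-0.16],[0,0,0,0,-0.16],[0,0,0,0,-0.16],[0,0,0,0,-0.16],[0,0,0,0,-0.16],[0,0,0,0,-0.16],[0,0,0,0,0]]' 60
cat > st.py <<'E'
from h import *
import sys
from scipy.spatial.transform import Rotation as Ro
def rel(tgt):
    o=observe(); q=o["eef_rot"]; R=Ro.from_quat([q[1],q[2],q[3],q[0]])
    M=R.as_matrix()
    print("tcp",o["tcp_pos"].round(4),"x",M[:,0].round(3),"z",M[:,2].round(3),"gap",round(o["finger_gap"],4),"F",o["wrist_force"].round(2),"t",o["clock"],"q",o["qpos"].round(2))
    d=M.T@(np.array(tgt)-o["tcp_pos"]); print("tool mm",(d*1000).round(1),"units",(d/.25).round(4),"yaw to 90 units",((np.degrees(np.arctan2(M[1,0],M[0,0]))-90)/45).round(4))
if __name__=="__main__": rel([float(a) for a in sys.argv[1:4]])
E
python3 st.py .6545 .0647 .25
```

```text
clock: 2.7
tcp_pos: [0.169, -0.4969, 0.3094]
eef_rot: [0.0, 0.684, 0.73, -0.0]
wrist_force: [0.1, -0.4, 1.7]
finger_gap: 0.0857
tcp [ 0.169  -0.4969  0.3094] x [-0.065  0.998 -0.   ] z [ 0. -0. -1.] gap 0.0857 F [ 0.14 -0.43  1.67] t 2.7 q [-1.24  0.14  0.15  1.58 -0.    0.26]
tool mm [528.9 521.   59.4] units [2.1156 2.0838 0.2376] yaw to 90 units 0.0827
```

```bash
python3 -m inch '[[0,0.14,0.138,0,0],[0,0.14,0.138,0,0],[0,0.14,0.138,0,0],[0,0.14,0.138,0,0],[0,0.14,0.138,0,0],[0,0.14,0.138,0,0],[0,0.14,0.138,0,0],[0,0.14,0.138,0,0],[0,0.14,0.138,0,0],[0,0.14,0.138,0,0],[0,0.14,0.138,0,0],[0,0.14,0.138,0,0],[0,0.14,0.138,0,0],[0,0.14,0.138,0,0],[0,0,0,0,0],[0,0,0,0,0]]'
python3 st.py .6545 .0647 .22
```

```text
clock: 4.3
tcp_pos: [0.6424, 0.0234, 0.3054]
eef_rot: [0.001, 0.705, 0.709, -0.0]
wrist_force: [0.1, -0.9, 0.1]
finger_gap: 0.0853
tcp [0.6424 0.0234 0.3054] x [-0.005  1.    -0.002] z [ 0.001 -0.002 -1.   ] gap 0.0853 F [ 0.1  -0.9   0.11] t 4.3 q [ 0.04  0.38  0.46  1.64 -0.    1.6 ]
tool mm [41.5 12.3 85.4] units [0.1658 0.049  0.3415] yaw to 90 units 0.0064
```

```bash
python3 -m inch '[[40,0.083,0.025,0,0],[40,0.083,0.025,0,0],[40,0,0,0.1,0],[40,0,0,0.1,0],[40,0,0,0.1,0],[40,0,0,0,0]]'
python3 st.py .6545 .0647 .102
python3 - <<'E'
from h import *
for c in ["top","scene"]:
    s=snapshot(c); cv2.imwrite(f"pics/{c}1.png",s["img"][:,:,::-1])
im=cv2.resize(s["img"][80:280,200:440,::-1],None,fx=3,fy=3); cv2.imwrite("pics/scene1z.png",im)
E
```

```text
clock: 4.9
tcp_pos: [0.653, 0.0612, 0.231]
eef_rot: [0.002, 0.712, 0.703, 0.001]
wrist_force: [0.6, 0.0, -0.2]
finger_gap: 0.0722
tcp [0.653  0.0612 0.231 ] x [ 0.013  1.    -0.002] z [ 0.004 -0.002 -1.   ] gap 0.0722 F [ 0.59  0.04 -0.19] t 4.9 q [ 0.09  0.38  0.29  1.47 -0.    1.68]
tool mm [  3.8   0.9 129. ] units [0.0152 0.0037 0.5159] yaw to 90 units -0.016
```

View pics/scene1z.png

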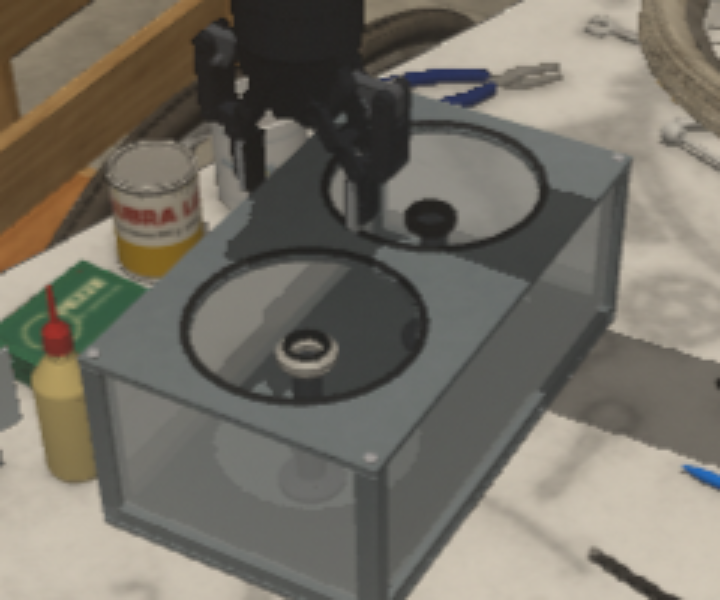

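The gripper (picture at 300,100) is above the left port, with the cup at about (305,352) and the ring at (430,218). I'll go down.

```bash
python3 -m inch '[[40,0.016,0.004,0,0],[40,0,0,0.08,0],[40,0,0,0.08,0],[40,0,0,0.08,0],[40,0,0,0.08,0],[40,0,0,0.08,0],[40,0,0,0,0],[40,0,0,0,0]]'
python3 st.py .6545 .0647 .102
python3 - <<'E'
from h import *
s=snapshot("scene")
im=cv2.resize(s["img"][120:260,220:400,::-1],None,fx=4,fy=4); cv2.imwrite("pics/scene2z.png",im)
E
```

```text
clock: 5.8
tcp_pos: [0.6643, 0.0655, 0.1493]
eef_rot: [0.012, 0.713, 0.701, 0.012]
wrist_force: [-0.1, 0.2, 0.3]
finger_gap: 0.0721
tcp [0.6643 0.0655 0.1493] x [0.018 1.    0.002] z [ 0.034  0.001 -0.999] gap 0.0721 F [-0.11  0.19  0.35] t 5.8 q [ 0.1   0.38  0.11  1.26 -0.    1.69]
tool mm [ -1.  -11.3  46.9] units [-0.004  -0.0454  0.1878] yaw to 90 units -0.0229
```

View pics/scene2z.png

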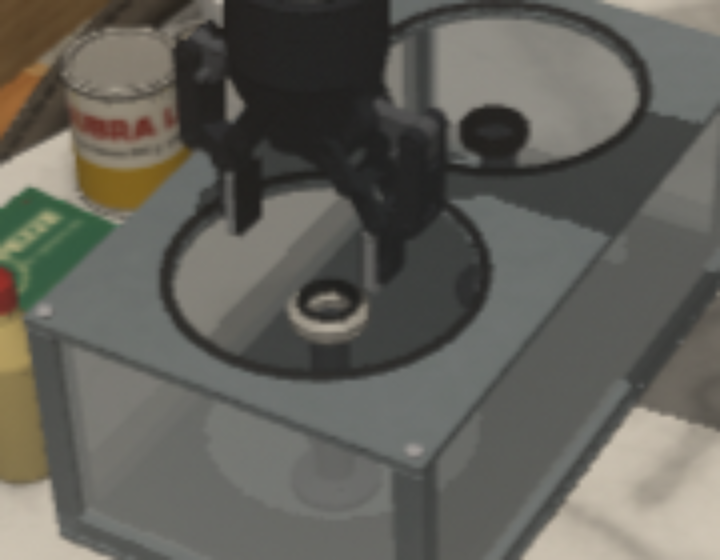

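```bash
python3 -m inch '[[40,0,-0.022,0,0],[40,0,-0.022,0,0],[40,0,0,0,0]]'
python3 st.py .6545 .0647 .102
python3 -m inch '[[40,0,0,0.03,0],[40,0,0,0.03,0],[40,0,0,0,0]]'
python3 st.py .6545 .0647 .102
```

```text
clock: 6.15
tcp_pos: [0.654, 0.0658, 0.1528]
eef_rot: [0.013, 0.713, 0.7, 0.014]
wrist_force: [-0.7, -0.8, 0.0]
finger_gap: 0.0716
tcp [0.654  0.0658 0.1528] x [0.018 1.    0.002] z [ 0.039  0.001 -0.999] gap 0.0716 F [-0.72 -0.8   0.02] t 6.15 q [ 0.1   0.35  0.08  1.26 -0.    1.69]
tool mm [-1.2 -1.4 50.8] units [-0.005  -0.0058  0.2031] yaw to 90 units -0.0232
clock: 6.45
tcp_pos: [0.6547, 0.066, 0.1378]
eef_rot: [0.014, 0.713, 0.7, 0.015]
wrist_force: [0.4, 0.0, -0.7]
finger_gap: 0.0723
tcp [0.6547 0.066  0.1378] x [0.018 1.    0.002] z [ 0.041  0.002 -0.999] gap 0.0723 F [ 0.43  0.01 -0.67] t 6.45 q [ 0.1   0.36  0.05  1.22 -0.    1.69]
tool mm [-1.3 -1.7 35.7] units [-0.0054 -0.0067  0.1429] yaw to 90 units -0.0231
```

```bash
python3 -m inch '[[40,-0.005,-0.004,0.03,0],[40,0,-0.003,0.03,0],[40,0,-0.002,0.03,0],[40,0,-0.002,0.03,0],[40,0,0,0.02,0],[40,0,0,0,0]]'
python3 st.py .6545 .0647 .102
```

```text
clock: 7.05
tcp_pos: [0.6525, 0.0645, 0.0975]
eef_rot: [0.013, 0.713, 0.7, 0.014]
wrist_force: [-0.7, 0.3, 0.3]
finger_gap: 0.0719
tcp [0.6525 0.0645 0.0975] x [0.018 1.    0.002] z [ 0.038  0.001 -0.999] gap 0.0719 F [-0.69  0.27  0.35] t 7.05 q [ 0.1   0.37 -0.02  1.14 -0.    1.69]
tool mm [ 0.2  2.2 -4.4] units [ 0.0009  0.0087 -0.0175] yaw to 90 units -0.0234
```

```bash
python3 -m inch '[[40,0,0.009,-0.015,0],[40,0,0,0,0]]'
python3 st.py .6545 .0647 .102
python3 - <<'E'
from h import *
s=snapshot("scene")
im=cv2.resize(s["img"][120:260,220:400,::-1],None,fx=4,fy=4); cv2.imwrite("pics/scene3z.png",im)
E
```

```text
clock: 7.25
tcp_pos: [0.6548, 0.0645, 0.1017]
eef_rot: [0.013, 0.713, 0.7, 0.014]
wrist_force: [0.5, -0.1, 0.8]
finger_gap: 0.0723
tcp [0.6548 0.0645 0.1017] x [0.018 1.    0.002] z [ 0.038  0.001 -0.999] gap 0.0723 F [ 0.53 -0.06  0.83] t 7.25 q [ 0.1   0.37 -0.01  1.15 -0.    1.69]
tool mm [ 0.2 -0.3 -0.3] units [ 0.0007 -0.0013 -0.0011] yaw to 90 units -0.0233
```

View pics/scene3z.png

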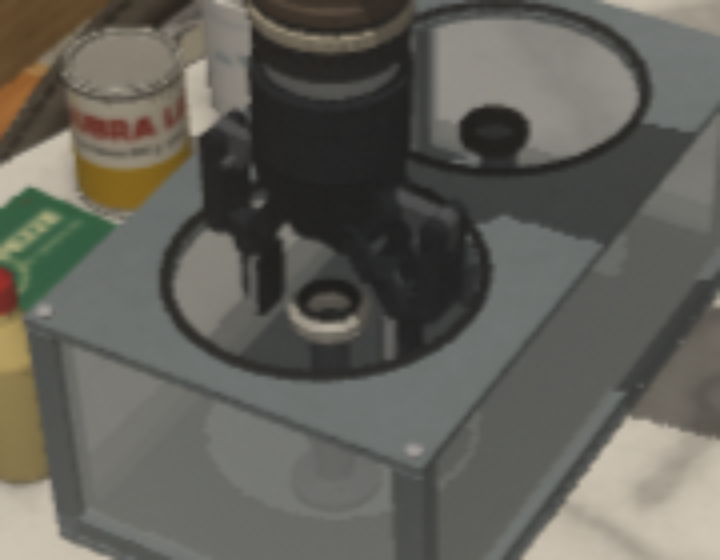

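```bash
python3 -m inch '[[70,0,0,0,0],[95,0,0,0,0],[110,0,0,0,0],[120,0,0,0,0],[130,0,0,0,0],[145,0,0,0,0],[180,0,0,0,0],[220,0,0,0,0],[220,0,0,0,0]]' 40
python3 st.py .6545 .0647 .25
python3 - <<'E'
from h import *
s=snapshot("scene")
im=cv2.resize(s["img"][120:260,220:400,::-1],None,fx=4,fy=4); cv2.imwrite("pics/scene4z.png",im)
E
```

```text
clock: 8.2
tcp_pos: [0.6554, 0.0646, 0.1031]
eef_rot: [0.013, 0.713, 0.7, 0.015]
wrist_force: [0.6, -0.0, 1.6]
finger_gap: 0.0386
tcp [0.6554 0.0646 0.1031] x [0.018 1.    0.002] z [ 0.04   0.002 -0.999] gap 0.0386 F [ 0.58 -0.02  1.59] t 8.2 q [ 0.1   0.37 -0.01  1.15 -0.    1.69]
tool mm [   0.4    5.  -146.8] units [ 0.0018  0.0199 -0.5871] yaw to 90 units -0.0233
```

View pics/scene4z.png

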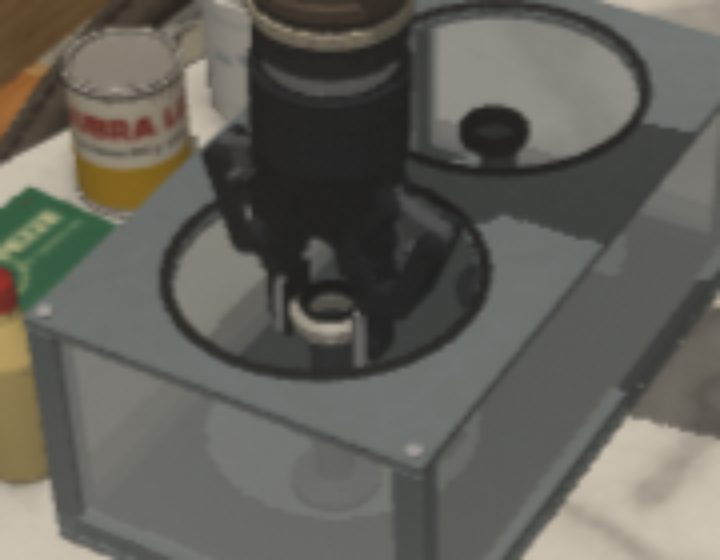

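The cup sits between the pads at (328,315) with the gap at 38.6 mm, so it is gripped. Lifting in small steps.

```bash
python3 -m inch '[[220,0,0,-0.03,0],[220,0,0,-0.03,0],[220,0,0,-0.04,0],[220,0,0,-0.04,0],[220,0,0,0,0]]'
python3 st.py .6545 .0647 .25
python3 -m inch '[[220,0,0,-0.06,0],[220,0,0,-0.06,0],[220,0,0,-0.06,0],[220,0,0,-0.06,0],[220,0,0,0,0]]'
python3 st.py .6545 .0647 .25
```

```text
clock: 8.75
tcp_pos: [0.6538, 0.0645, 0.1413]
eef_rot: [0.013, 0.713, 0.7, 0.015]
wrist_force: [0.1, 0.0, -0.2]
finger_gap: 0.0388
tcp [0.6538 0.0645 0.1413] x [0.018 1.    0.002] z [ 0.04   0.002 -0.999] gap 0.0388 F [ 0.08  0.03 -0.18] t 8.75 q [ 0.1   0.35  0.06  1.23 -0.    1.69]
tool mm [   0.4    5.  -108.6] units [ 0.0017  0.0202 -0.4345] yaw to 90 units -0.0232
clock: 9.25
tcp_pos: [0.6512, 0.0644, 0.2039]
eef_rot: [0.013, 0.713, 0.7, 0.015]
wrist_force: [1.0, 0.2, -0.4]
finger_gap: 0.0387
tcp [0.6512 0.0644 0.2039] x [0.018 1.    0.002] z [ 0.04   0.002 -0.999] gap 0.0387 F [ 0.98  0.24 -0.37] t 9.25 q [ 0.1   0.34  0.17  1.36 -0.    1.69]
tool mm [  0.4   5.1 -45.9] units [ 0.0017  0.0204 -0.1838] yaw to 90 units -0.0232
```

```bash
python3 -m inch '[[220,0,0,-0.08,0],[220,0,0,-0.08,0],[220,0.1,-0.024,0,0],[220,0.12,-0.03,0,0],[220,0.12,-0.03,0,0],[220,0.12,-0.03,0,0],[220,0.12,-0.03,0,0],[220,0.12,-0.03,0,0],[220,0.12,-0.03,0,0],[220,0.12,-0.03,0,0],[220,0.12,-0.03,0,0],[220,0.1,-0.02,0,0],[220,0,0,0,0]]'
python3 st.py .578 .372 .15
python3 - <<'E'
from h import *
for c in ["scene","top"]:
    s=snapshot(c);cv2.imwrite(f"pics/{c}5.png",s["img"][:,:,::-1])
E
```

```text
clock: 10.55
tcp_pos: [0.5813, 0.3653, 0.2305]
eef_rot: [0.012, 0.715, 0.699, 0.01]
wrist_force: [-0.1, 0.1, -1.2]
finger_gap: 0.0389
tcp [0.5813 0.3653 0.2305] x [ 0.022  1.    -0.001] z [ 0.031 -0.002 -1.   ] gap 0.0389 F [-0.11  0.1  -1.24] t 10.55 q [ 0.57  0.43  0.35  1.47 -0.02  2.16]
tool mm [ 6.8 -6.  80.4] units [ 0.0271 -0.0238  0.3214] yaw to 90 units -0.0283
```

View pics/scene5.png

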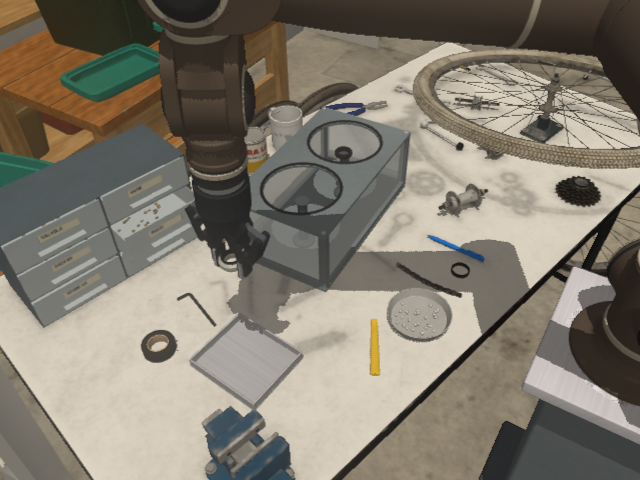

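Cup held at about (230,260), box ring still at (343,153). Lowering toward the tray centre.

```bash
python3 -m inch '[[220,0.013,-0.01,0.08,0],[220,0.013,-0.01,0.1,0],[220,0,0,0.1,0],[220,0,0,0.1,0],[220,0,0,0.1,0],[220,0,0,0.1,0],[220,0,0,0,0],[220,0,0,0,0]]'
python3 st.py .578 .372 .0035
python3 - <<'E'
from h import *
s=snapshot("scene")
im=cv2.resize(s["img"][260:420,150:350,::-1],None,fx=4,fy=3.75); cv2.imwrite("pics/scene6z.png",im)
E
```

```text
clock: 11.45
tcp_pos: [0.5854, 0.3585, 0.0819]
eef_rot: [0.014, 0.72, 0.694, 0.011]
wrist_force: [0.4, -0.2, 0.5]
finger_gap: 0.0386
tcp [0.5854 0.3585 0.0819] x [ 0.036  0.999 -0.004] z [ 0.034 -0.005 -0.999] gap 0.0386 F [ 0.39 -0.18  0.52] t 11.45 q [ 0.56  0.44  0.05  1.15 -0.02  2.17]
tool mm [ 13.5 -10.5  78. ] units [ 0.0542 -0.0422  0.3121] yaw to 90 units -0.0457
```

View pics/scene6z.png

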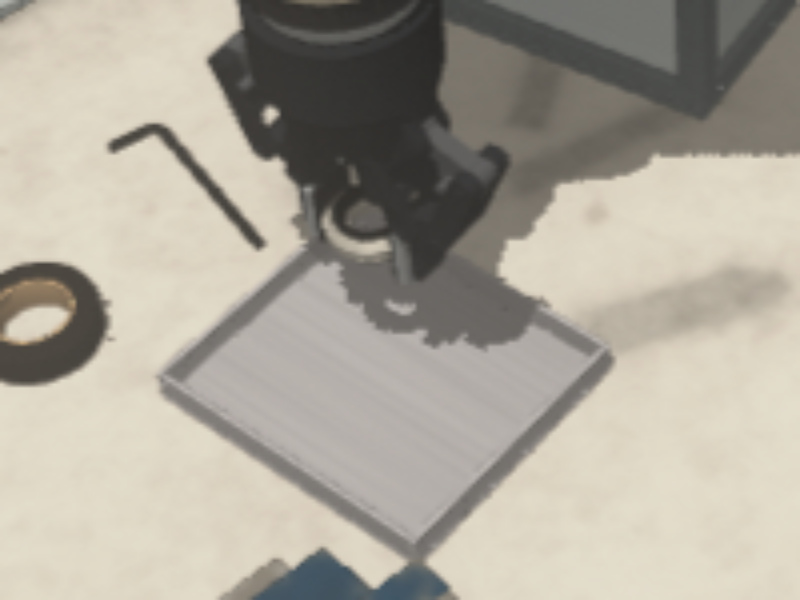

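```bash
python3 -m inch '[[220,0.027,-0.02,0,0],[220,0.027,-0.02,0,0],[220,0,0,0.08,0],[220,0,0,0.06,0],[220,0,0,0.06,0],[220,0,0,0.03,0],[220,0,0,0,0],[220,0,0,0,0]]'
python3 st.py .578 .372 .0035
```

```text
clock: 12.3
tcp_pos: [0.5797, 0.378, 0.0304]
eef_rot: [0.015, 0.719, 0.695, 0.017]
wrist_force: [-0.4, -0.4, -0.7]
finger_gap: 0.0389
tcp [0.5797 0.378  0.0304] x [0.034 0.999 0.004] z [ 0.044  0.003 -0.999] gap 0.0389 F [-0.41 -0.44 -0.69] t 12.3 q [ 0.59  0.47 -0.03  1.04 -0.02  2.19]
tool mm [-6.2 -2.7 26.8] units [-0.0248 -0.0109  0.1071] yaw to 90 units -0.0435
```

```bash
python3 -m inch '[[220,-0.01,0,0.03,0],[220,0,0,0.03,0],[220,0,0,0.02,0],[220,0,0,0,0],[220,0,0,0,0]]'
python3 st.py .578 .372 .0035
```

```text
clock: 12.8
tcp_pos: [0.5815, 0.3758, 0.0105]
eef_rot: [0.015, 0.719, 0.695, 0.018]
wrist_force: [0.3, 0.0, 0.1]
finger_gap: 0.0388
tcp [0.5815 0.3758 0.0105] x [0.034 0.999 0.006] z [ 0.047  0.004 -0.999] gap 0.0388 F [0.31 0.01 0.14] t 12.8 q [ 0.58  0.48 -0.05  1.   -0.02  2.19]
tool mm [-4.  -3.7  6.9] units [-0.0159 -0.0148  0.0275] yaw to 90 units -0.0438
```

```bash
python3 -m inch '[[220,0,0,0.015,0],[220,0,0,0.01,0],[220,0,0,0,0]]'
python3 st.py .578 .372 .0035
python3 - <<'E'
from h import *
s=snapshot("scene")
im=cv2.resize(s["img"][280:420,170:330,::-1],None,fx=4,fy=4); cv2.imwrite("pics/scene7z.png",im)
E
```

```text
clock: 13.1
tcp_pos: [0.5821, 0.376, 0.0041]
eef_rot: [0.015, 0.719, 0.695, 0.018]
wrist_force: [-0.7, 0.1, -0.3]
finger_gap: 0.0389
tcp [0.5821 0.376  0.0041] x [0.035 0.999 0.006] z [ 0.047  0.004 -0.999] gap 0.0389 F [-0.67  0.11 -0.34] t 13.1 q [ 0.58  0.48 -0.06  0.98 -0.02  2.19]
tool mm [-4.1 -3.9  0.4] units [-0.0165 -0.0157  0.0017] yaw to 90 units -0.0439
```

View pics/scene7z.png

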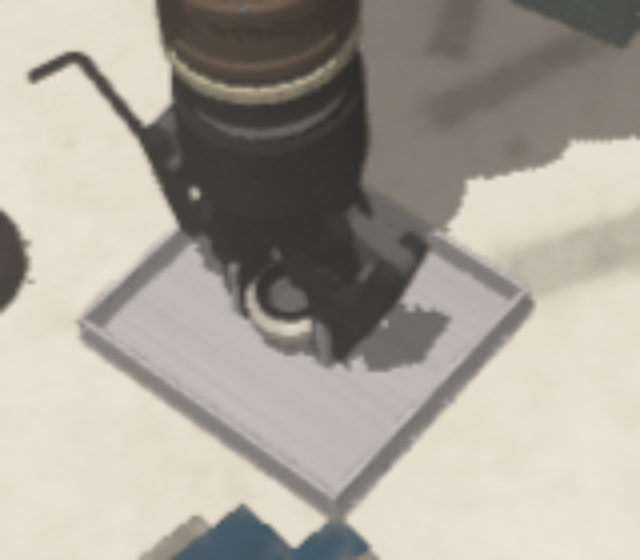

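```bash
python3 -m inch '[[220,0,0,0.008,0],[220,0,0,0,0]]'
python3 st.py .578 .372 .0015
```

```text
clock: 13.35
tcp_pos: [0.5826, 0.3763, 0.0032]
eef_rot: [0.015, 0.719, 0.695, 0.019]
wrist_force: [0.2, -0.8, -0.1]
finger_gap: 0.0387
tcp [0.5826 0.3763 0.0032] x [0.034 0.999 0.007] z [ 0.048  0.005 -0.999] gap 0.0387 F [ 0.22 -0.78 -0.07] t 13.35 q [ 0.58  0.49 -0.06  0.98 -0.02  2.19]
tool mm [-4.5 -4.5  1.4] units [-0.018  -0.0182  0.0057] yaw to 90 units -0.0439
```

```bash
python3 -m inch '[[220,0,0,0.01,0],[220,0,0,0,0]]'
python3 st.py .578 .372 .0015
```

```text
clock: 13.55
tcp_pos: [0.5829, 0.3766, 0.0036]
eef_rot: [0.015, 0.719, 0.695, 0.02]
wrist_force: [0.2, 0.4, -0.8]
finger_gap: 0.0391
tcp [0.5829 0.3766 0.0036] x [0.034 0.999 0.008] z [ 0.05   0.006 -0.999] gap 0.0391 F [ 0.22  0.42 -0.76] t 13.55 q [ 0.58  0.48 -0.06  0.98 -0.02  2.19]
tool mm [-4.7 -4.9  1.8] units [-0.019  -0.0195  0.0073] yaw to 90 units -0.0435
```

```bash
python3 -m inch '[[220,0,0,0.012,0],[220,0,0,0.012,0]]'
python3 st.py .578 .372 .0015; python3 -m inch '[[220,0,0,0,0],[220,0,0,0,0]]'; python3 st.py .578 .372 .0015
```

```text
clock: 13.75
tcp_pos: [0.5835, 0.377, 0.0028]
eef_rot: [0.015, 0.719, 0.695, 0.022]
wrist_force: [-10.3, -7.6, 26.5]
finger_gap: 0.0387
tcp [0.5835 0.377  0.0028] x [0.034 0.999 0.01 ] z [ 0.052  0.009 -0.999] gap 0.0387 F [-10.3   -7.63  26.54] t 13.75 q [ 0.58  0.48 -0.07  0.97 -0.02  2.19]
tool mm [-5.2 -5.4  0.9] units [-0.0206 -0.0215  0.0037] yaw to 90 units -0.0429
clock: 13.95
tcp_pos: [0.5838, 0.3771, 0.004]
eef_rot: [0.015, 0.719, 0.695, 0.023]
wrist_force: [0.6, 0.2, -0.7]
finger_gap: 0.0388
tcp [0.5838 0.3771 0.004 ] x [0.034 0.999 0.011] z [ 0.054  0.01  -0.999] gap 0.0388 F [ 0.61  0.17 -0.71] t 13.95 q [ 0.58  0.48 -0.07  0.97 -0.02  2.19]
tool mm [-5.3 -5.7  2.2] units [-0.0214 -0.0229  0.0087] yaw to 90 units -0.0428
```

Contact at TCP z≈3 mm: the fingertips are on the tray floor. The cup is gripped about 13 mm above the tips, which leaves its height borderline. I'll release here and regrip lower, so that it can really be lowered to the floor while held.

```bash
python3 -m inch '[[120,0,0,-0.004,0],[80,0,0,0,0],[60,0,0,0,0],[60,0,0,0,0],[60,0,0,0,0],[60,0,0,0,0]]' 20
python3 st.py .578 .372 .01
python3 - <<'E'
from h import *
for c in ["scene","top"]:
    s=snapshot(c)
    for m in masks_of(c,"headset_cup")[:1]:
        ys,xs=np.nonzero(m["mask"]); P=np.array([world(s,(x,y),s["depth"][y,x]) for y,x in zip(ys,xs) if s["depth"][y,x]>0]); print(c,m["p"],m["uv"],P.min(0).round(3),P.max(0).round(3),np.median(P,0).round(3))
    if c=="scene": cv2.imwrite("pics/scene8z.png",cv2.resize(s["img"][280:420,170:330,::-1],None,fx=4,fy=4))
E
```

```text
clock: 14.55
tcp_pos: [0.5834, 0.3769, 0.0027]
eef_rot: [0.015, 0.719, 0.695, 0.022]
wrist_force: [0.3, -1.8, 0.1]
finger_gap: 0.0655
tcp [0.5834 0.3769 0.0027] x [0.034 0.999 0.01 ] z [ 0.052  0.008 -0.999] gap 0.0655 F [ 0.3  -1.8   0.11] t 14.55 q [ 0.58  0.48 -0.07  0.97 -0.02  2.19]
tool mm [-5.  -4.9 -7.6] units [-0.0201 -0.0194 -0.0305] yaw to 90 units -0.0429
scene 0.87 [241.6, 362.5] [0.559 0.362 0.002] [0.599 0.396 0.024] [0.579 0.38  0.015]
top 0.64 [192.5, 253.0] [0.563 0.357 0.009] [0.594 0.372 0.02 ] [0.577 0.363 0.014]
```

View pics/scene8z.png

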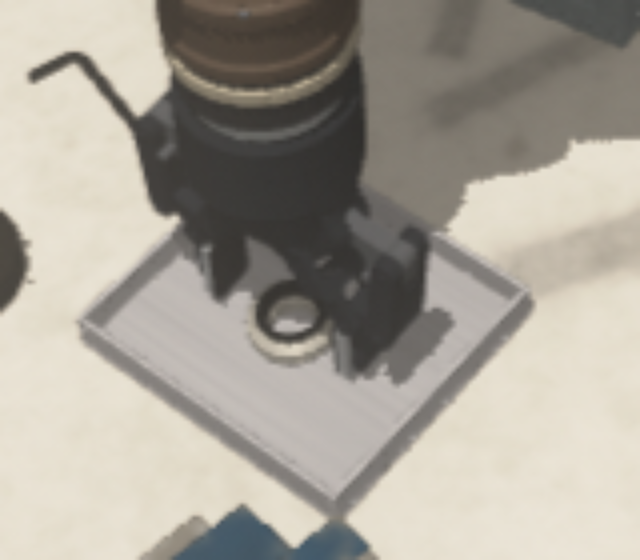

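The cup landed upright inside the tray, about (290,318) in the crop. Regripping it near its base now.

```bash
python3 -m inch '[[60,0,-0.012,-0.018,0],[60,0,0,0,0]]' 40
python3 st.py .580 .377 .008
```

```text
clock: 14.95
tcp_pos: [0.58, 0.377, 0.0075]
eef_rot: [0.015, 0.719, 0.695, 0.022]
wrist_force: [-0.3, 0.5, 0.3]
finger_gap: 0.0653
tcp [0.58   0.377  0.0075] x [0.034 0.999 0.01 ] z [ 0.052  0.008 -0.999] gap 0.0653 F [-0.32  0.54  0.31] t 14.95 q [ 0.59  0.48 -0.07  0.98 -0.02  2.19]
tool mm [ 0.   0.  -0.5] units [ 0.0001  0.0001 -0.0019] yaw to 90 units -0.043
```

```bash
python3 -m inch '[[90,0,0,0,0],[110,0,0,0,0],[125,0,0,0,0],[140,0,0,0,0],[200,0,0,0,0],[220,0,0,0,0],[220,0,0,0,0]]' 40
python3 st.py .580 .377 .008
python3 -m inch '[[220,0,0,-0.02,0],[220,0,0,-0.02,0],[220,0,0,-0.02,0],[220,0,0,0,0],[220,0,0,0,0]]'
python3 st.py .580 .377 .008
python3 - <<'E'
from h import *
s=snapshot("scene")
cv2.imwrite("pics/scene9z.png",cv2.resize(s["img"][280:420,170:330,::-1],None,fx=4,fy=4))
E
```

```text
clock: 15.65
tcp_pos: [0.5801, 0.3772, 0.0087]
eef_rot: [0.015, 0.719, 0.695, 0.022]
wrist_force: [-1.2, 0.1, 1.5]
finger_gap: 0.0378
tcp [0.5801 0.3772 0.0087] x [0.034 0.999 0.011] z [ 0.053  0.009 -0.999] gap 0.0378 F [-1.16  0.08  1.48] t 15.65 q [ 0.59  0.47 -0.07  0.98 -0.02  2.19]
tool mm [-0.2 -0.2  0.7] units [-0.001  -0.0006  0.0027] yaw to 90 units -0.0427
clock: 16.15
tcp_pos: [0.5791, 0.3769, 0.0244]
eef_rot: [0.015, 0.719, 0.695, 0.022]
wrist_force: [0.6, -0.5, -1.6]
finger_gap: 0.0373
tcp [0.5791 0.3769 0.0244] x [0.034 0.999 0.01 ] z [ 0.052  0.009 -0.999] gap 0.0373 F [ 0.56 -0.45 -1.6 ] t 16.15 q [ 0.59  0.46 -0.05  1.01 -0.02  2.19]
tool mm [-0.1  0.  16.4] units [-0.0003  0.0001  0.0655] yaw to 90 units -0.0429
```

View pics/scene9z.png

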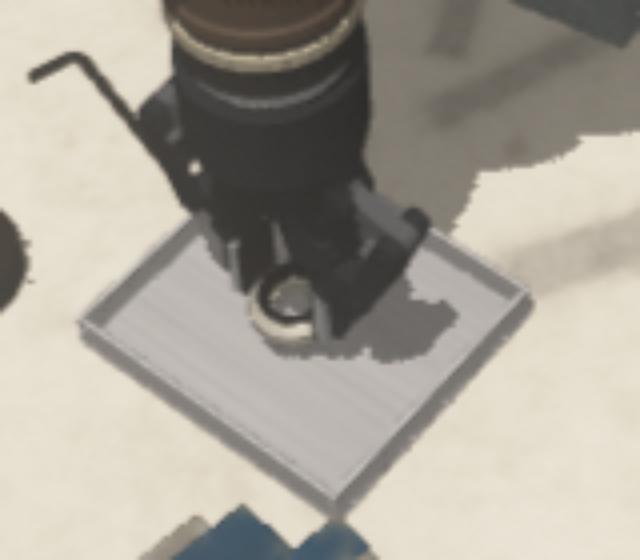

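The cup lifted with the gripper and is held low in the pads. Lowering it to the floor.

```bash
python3 -m inch '[[220,0,0,0.02,0],[220,0,0,0.02,0],[220,0,0,0.02,0],[220,0,0,0,0],[220,0,0,0,0]]'
python3 st.py .580 .377 .0075
python3 -m inch '[[220,0,0,0.008,0],[220,0,0,0,0],[220,0,0,0,0]]'
python3 st.py .580 .377 .0075
```

```text
clock: 16.7
tcp_pos: [0.5803, 0.3773, 0.0087]
eef_rot: [0.015, 0.719, 0.695, 0.022]
wrist_force: [-1.2, -0.5, 4.1]
finger_gap: 0.0374
tcp [0.5803 0.3773 0.0087] x [0.034 0.999 0.011] z [ 0.053  0.009 -0.999] gap 0.0374 F [-1.18 -0.53  4.15] t 16.7 q [ 0.59  0.47 -0.07  0.98 -0.02  2.19]
tool mm [-0.3 -0.3  1.1] units [-0.0012 -0.0014  0.0046] yaw to 90 units -0.0428
clock: 17.0
tcp_pos: [0.5804, 0.3773, 0.0087]
eef_rot: [0.015, 0.719, 0.695, 0.023]
wrist_force: [0.6, -0.2, 0.2]
finger_gap: 0.0376
tcp [0.5804 0.3773 0.0087] x [0.034 0.999 0.012] z [ 0.055  0.01  -0.998] gap 0.0376 F [ 0.61 -0.24  0.25] t 17.0 q [ 0.59  0.47 -0.07  0.98 -0.02  2.19]
tool mm [-0.4 -0.4  1.2] units [-0.0015 -0.0017  0.0048] yaw to 90 units -0.0427
```

Contact with the floor is felt while the cup is held. Release and retreat straight up.

```bash
python3 -m inch '[[120,0,0,0,0],[90,0,0,0,0],[60,0,0,0,0],[60,0,0,0,0],[60,0,0,0,0],[60,0,0,-0.03,0],[60,0,0,-0.06,0],[60,0,0,-0.1,0],[60,0,0,-0.15,0],[60,0,0,-0.15,0],[60,0,0,-0.15,0],[60,-0.12,0,-0.1,0],[60,-0.12,-0.1,-0.1,0],[60,-0.12,-0.12,0,0],[60,-0.12,-0.12,0,0],[60,0,0,0,0],[60,0,0,0,0]]'
python3 st.py .580 .377 .0075
python3 - <<'E'
from h import *
for c in ["scene","top"]:
    s=snapshot(c);cv2.imwrite(f"pics/{c}10.png",s["img"][:,:,::-1])
    for n in ["headset_cup","bearing_ring"]:
      for m in masks_of(c,n)[:1]:
        ys,xs=np.nonzero(m["mask"]); P=np.array([world(s,(x,y),s["depth"][y,x]) for y,x in zip(ys,xs) if s["depth"][y,x]>0]); print(c,n,m["p"],m["uv"],P.min(0).round(3),P.max(0).round(3),np.median(P,0).round(3))
    for m in spot_point(c,"parts_tray")[:1]: print(m, onz(s,m["uv"],0))
    if c=="scene": cv2.imwrite("pics/scene10z.png",cv2.resize(s["img"][280:420,170:330,::-1],None,fx=4,fy=4))
E
```

```text
clock: 18.7
tcp_pos: [0.4761, 0.2542, 0.2334]
eef_rot: [0.017, 0.718, 0.695, 0.029]
wrist_force: [0.3, -0.6, 0.2]
finger_gap: 0.0653
tcp [0.4761 0.2542 0.2334] x [0.033 0.999 0.017] z [ 0.065  0.015 -0.998] gap 0.0653 F [ 0.31 -0.55  0.2 ] t 18.7 q [ 0.5   0.1  -0.07  1.34 -0.02  2.1 ]
tool mm [122.2  84.9 234. ] units [0.489  0.3397 0.9361] yaw to 90 units -0.0415
scene headset_cup 0.73 [243.6, 363.0] [0.557 0.355 0.001] [0.597 0.396 0.024] [0.577 0.376 0.016]
{'uv': [246.9, 362.1], 'p': 0.93} [ 5.77811981e-01  3.69345594e-01 -1.11022302e-16]
top headset_cup 0.85 [180.9, 248.7] [ 0.56   0.357 -0.001] [0.599 0.399 0.023] [0.582 0.378 0.015]
top bearing_ring 0.62 [469.8, 199.6] [ 0.643 -0.161  0.005] [ 0.703 -0.092  0.131] [ 0.664 -0.114  0.125]
{'uv': [187.3, 250.8], 'p': 0.76} [0.58231157 0.37286802 0.        ]
```

View pics/scene10z.png

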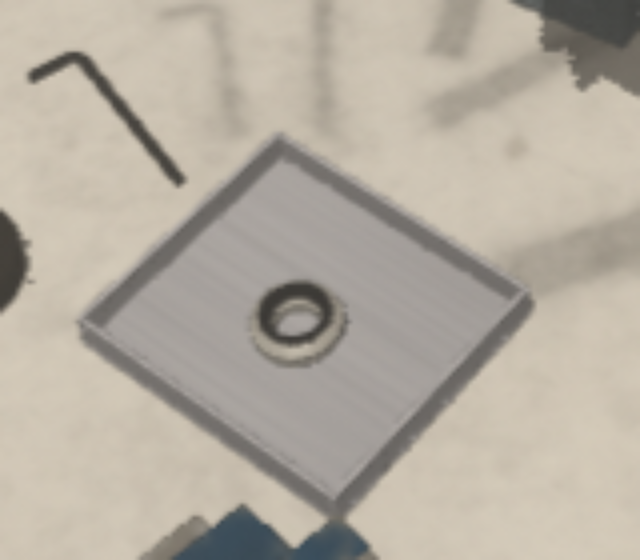

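View pics/top10.png

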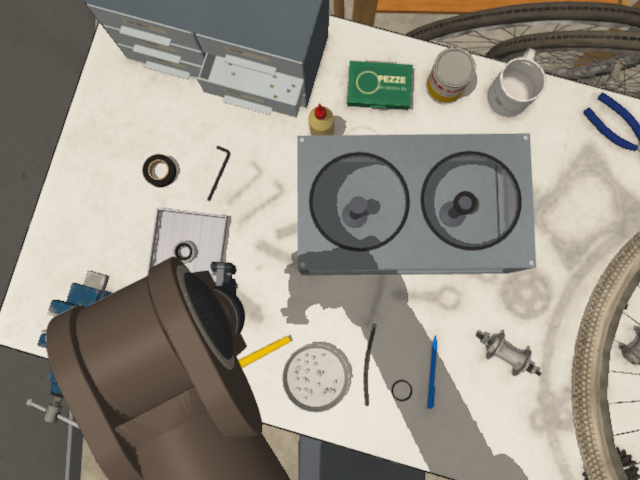

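The cup is upright in mid-tray with its seal up, at (297,320) in the crop and (184,250) in the top view. The ring has not moved, at (465,203), and the robot is clear of everything.

```bash
python3 -c "
from station import *
print(finish_job())"
```

```text
the job is handed in; nothing more can be done
None
```

The headset cup is out of the dust box and in the steel tray, and the job was handed in at about 19 s of the 40 s allowed. No verdict came back.

I reached down through the left port, gripped the cup on its pedestal and lifted it out. My first grip sat too high on the cup. The fingertips reached the tray floor (about 27 N at the wrist) with the cup's underside still roughly 11–14 mm above the floor. That was borderline for the lowering step, and I didn't measure it.

I let go there, so the cup dropped about a centimetre and landed upright. I then gripped it near its base, lifted it about 15 mm, lowered it until I felt the floor, and released it.

**Final checks:**
- **Cup:** it stands seal up on the tray floor at about (0.578, 0.377), within 10 mm of the tray's centre.
- **Bearing ring:** by eye it is at the same pixel in the top view as at the start. The network's outline of it also takes in some background, but its median position is within about 4 mm of the first one. The scene camera's network didn't report the ring at the end.
- **Dust box:** I felt no contact with it at any point where I checked the wrist force.
- **Tool tilt:** the tool drifted 2–4° off vertical during the moves. I left it uncorrected, and the cup still stood flat once released.

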